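Put the bar's standing things back on their places

ROBOT

A 7-joint arm with a two-finger parallel gripper is mounted at the origin on a cart in front of the work surface, level with it; the furniture and walls round the work are solid. World frame = base frame: x ahead of the robot, y to its left, z up, the work surface at z = 0. Lengths are in m, angles in rad, forces in N, time in s.
With the tool pointing down it reaches from about 0.425 to 0.875 m from the base axis. Payload 4.7 kg.
Tool frame: the origin (TCP) lies where the fingers leave the gripper's body, on its centre line; the fingertips stand 70 mm ahead of it and the grasp point (between the pads) lies 51 mm ahead of it; z points along the fingers, y is the line along which they close (so a half turn about z gives the same grasp; the last joint's range is limited). The gripper opens to 87 mm and grips with 3 to 60 N. Pads are 19 mm wide; open, the fingers measure 117 mm over their backs; the gripper's body (75 mm by 190 mm) begins 51 mm behind the grasp point.
Start: joints at [-1.272, 0.321, -0.07, 1.45, 0.023, 1.371, -0.057], TCP at [0.183, 0.624, 0.292] pointing down, gripper open.
Joint ranges: [-2.86, 2.86], [-0.3, 2.09], [-1.38, 1.24], [0.06, 2.45], [-1.56, 4.7], [0.09, 2.05], [-2.69, 2.69]. Speed limits (rad/s): [2.57, 2.57, 3.14, 3.14, 3.14, 3.14, 3.14].

INTERFACE

Orientations are given as a rotation vector (axis times angle).
In Python, from bench import ctrl gives the robot as it stands.
- The arm moves only by the tool drive_tool, never from a script. Its argument "motion" is a list of rows, each a list of 3 entries, a list of its own where there are three numbers: the shift along the tool's x, y, z in cm, then the turn, a rotation vector about the tool's x, y, z in degrees, then the opening, from -1 (shut) to 1 (fully open). In form: [[[x, y, z], [ax, ay, az], claw], ...]. A call has 1 to 12 rows; each row shifts and turns the commanded pose from where the row before left it, along the tool's axes as they then stand; what a row does not reach is not made up. A row lasts 1/8 s, in which the tool goes at most 62.5 mm and 10.7 degrees, less where a joint would pass 70% of its speed; a pose out of reach is approached as far as the arm can. A call with a gripper value outside its range is refused whole. The fingers move at their own pace and stop on an object; "force" is the grip in N (left out, the last holds). Time passes only in rows, so rows that do not move let the fingers close. It gives the time, the measured TCP pose, the force, the opening and the grip force at its end, in the units of the state.
- ctrl.get_state(): the state, without advancing time (a new reading comes with each control period).
- ctrl.get_image(name): name is "scene" or "top" or "wrist"; returns the picture (420x560x3 uint8, red, green, blue); there is no depth.
- ctrl.calibration(name): a dict with "K" (3x3 intrinsics, pixels), "origin" and "attitude" of the camera in the world; the wrist camera has in their place "tool_from_camera" (4x4, takes a point from camera to tool coordinates, whose origin is the TCP and whose axes are the flange's). Camera axes: x right, y up, looking along -z (the intrinsics and any distortion apply to the point x, -y, -z); pixel columns grow to the right and rows downward; lengths in m; the calibration is good to about 2 mm. The wrist camera is an equidistant fisheye: a pixel r from the principal point sees the ray r / f radians off the axis. A picture is of the moment at which its call begins: read the wrist's pose just before it. calibration takes no time and is no camera call.
- ctrl.close_job(): hands the job in; it is judged then, once.
The state is a dict: "time": time; "joint_positions": joint angles; "qd": joint speeds; "joint_torque": joint torques, N m; "position": TCP position; "tool_rot": TCP orientation; "ft_force": force on the tool from outside, world axes, zero at the start; "torque": the same for the moment, N m; "grip_width": opening from 0.0 (shut) to 1.0 (fully open); "grip_force": force on a finger pad.
Only numpy, scipy, OpenCV 4.12 (cv2) and the standard library are available. Lean on these libraries where they do the work, as an engineer would, in place of code of your own. Each camera call takes 0.05 s, during which the arm holds its last target. There are 200 camera calls.

TASK

Set up the back counter for opening: of the three round beech coasters, as you see them from the robot, stand the tall lotion bottle in the middle of the left one, the stack of kraft cup sleeves in the middle of the centre one and the small gel bottle in the middle of the right one, and stand the coffee tamper on its base in the middle of the walnut tray (which may lie anywhere in the row). Keep them upright and set them down, do not drop them; leave the cup of stirrers where it is.

Things in the scene. Friction and masses are not known exactly. Their poses are not given: they have to be found in the camera images.
- lotion_mid (a point): hand-lotion bottle, tall, slim and white with a teal foot and a narrower white cap; loose, upright, 145 mm tall; round body 45 mm in diameter, straight up to 98 mm, then a shoulder that narrows to 23 mm at 118 mm, then a cap 29 mm in diameter. Grip it high on the straight body, fingertips about 80 mm above its foot, so that the cap does not meet the gripper's palm. 0.12 to 0.24 kg. Point: on its axis, 72 mm above its foot; z up
- sleeves_mid (a point): nested stack of brown kraft cup sleeves that is handled as one solid piece (it does not come apart); loose, upright, 114 mm tall; to the fingers it is a plain cylinder 67 mm in diameter at every height. 0.04 to 0.09 kg. Point: on its axis, half-way up (57 mm); z up
- gel_mid (a point): small flip-top hand-gel bottle, pale with a blue band and a white cap; loose, upright, 99 mm tall; round body 40 mm in diameter, straight up to 60 mm, then a shoulder that narrows to 20 mm at 78 mm, then a cap 23 mm in diameter. 0.08 to 0.17 kg. Point: on its axis, half-way up (49 mm); z up
- tamper_mid (a point): coffee tamper standing on its round steel base; loose, 94 mm tall; base 58 mm in diameter and 30 mm high, above it a dark wooden bulb handle that is 34 mm in diameter from 62 to 80 mm above the foot (grasp it there) and narrows below and above. 0.3 to 0.6 kg. Point: on its axis, half-way up (47 mm); z up
- coaster_a: one of three alike round beech coasters, 104 mm in diameter, 11 mm thick, fixed to the counter; origin at the centre of its underside on the counter, axes parallel to the world's. Which of the three is left, middle or right changes from start to start
- coaster_b: one of three alike round beech coasters, 104 mm in diameter, 11 mm thick, fixed to the counter; origin at the centre of its underside on the counter, axes parallel to the world's. Which of the three is left, middle or right changes from start to start
- coaster_c: one of three alike round beech coasters, 104 mm in diameter, 11 mm thick, fixed to the counter; origin at the centre of its underside on the counter, axes parallel to the world's. Which of the three is left, middle or right changes from start to start
- walnut_tray: small walnut tray with a raised rim, 118 x 150 mm outside (x by y of its own frame), 16 mm high at the rim, flat floor of about 84 x 116 mm that lies 6 mm above the counter; fixed to the counter; origin at its centre on the counter
- stirrers_mid (a point): clear cup full of thin wooden stirrers, loose, a bystander to be left alone: cup 56 mm in diameter and 95 mm tall, the sticks reach to 154 mm. Point: on its axis, 77 mm above its foot; z up. (Not listed: fixed bottles, a jug and canisters up to 0.29 m tall along the left and back of the counter; a steel milk pitcher 104 mm tall and flat things in front, near the robot)

How it is judged:
At the end, for the whole second after the job is handed in: Left coaster (largest y): lotion; centre coaster: sleeves; right: gel; walnut tray: tamper; each within 15 mm of its place's centre, foot on it (height within 6 mm), upright within 0.12 rad, released, at rest. Stirrer cup within 20 mm of where it stood (((y of coaster_a in the frame of coaster_b above 0 m and y of coaster_b in the frame of coaster_c above 0 m and horizontal distance between lotion_mid and coaster_a below 0.015 m and horizontal distance between sleeves_mid and coaster_b below 0.015 m and horizontal distance between gel_mid and coaster_c below 0.015 m) or (y of coaster_a in the frame of coaster_c above 0 m and y of coaster_c in the frame of coaster_b above 0 m and horizontal distance between lotion_mid and coaster_a below 0.015 m and horizontal distance between sleeves_mid and coaster_c below 0.015 m and horizontal distance between gel_mid and coaster_b below 0.015 m) or (y of coaster_b in the frame of coaster_a above 0 m and y of coaster_a in the frame of coaster_c above 0 m and horizontal distance between lotion_mid and coaster_b below 0.015 m and horizontal distance between sleeves_mid and coaster_a below 0.015 m and horizontal distance between gel_mid and coaster_c below 0.015 m) or (y of coaster_b in the frame of coaster_c above 0 m and y of coaster_c in the frame of coaster_a above 0 m and horizontal distance between lotion_mid and coaster_b below 0.015 m and horizontal distance between sleeves_mid and coaster_c below 0.015 m and horizontal distance between gel_mid and coaster_a below 0.015 m) or (y of coaster_c in the frame of coaster_a above 0 m and y of coaster_a in the frame of coaster_b above 0 m and horizontal distance between lotion_mid and coaster_c below 0.015 m and horizontal distance between sleeves_mid and coaster_a below 0.015 m and horizontal distance between gel_mid and coaster_b below 0.015 m) or (y of coaster_c in the frame of coaster_b above 0 m and y of coaster_b in the frame of coaster_a above 0 m and horizontal distance between lotion_mid and coaster_c below 0.015 m and horizontal distance between sleeves_mid and coaster_b below 0.015 m and horizontal distance between gel_mid and coaster_a below 0.015 m)) and horizontal distance between tamper_mid and walnut_tray below 0.015 m and height (world z) of lotion_mid between 0.0775 and 0.0895 m and angle between each of lotion_mid, sleeves_mid, gel_mid, tamper_mid's own z axis and vertical below 0.12 rad and linear speed of each of lotion, sleeves, gel, tamper below 0.02 m/s and angular speed of each of lotion, sleeves, gel, tamper below 0.2 rad/s and height (world z) of sleeves_mid between 0.062 and 0.074 m and height (world z) of gel_mid between 0.0545 and 0.0665 m and height (world z) of tamper_mid between 0.047 and 0.059 m and distance of stirrers_mid from where it was at the start of the episode below 0.02 m); the robot touches nothing.
It fails at once if one of the four things is tipped over (more than 40 degrees) (angle between any of lotion_mid, sleeves_mid, gel_mid, tamper_mid's own z axis and vertical above 0.7 rad).
It fails at once if the stirrer cup is shifted by more than 20 mm or tipped (distance of stirrers_mid from where it was at the start of the episode above 0.02 m or angle between stirrers_mid's own z axis and vertical above 0.35 rad).
It fails at once if a thing is dropped: it falls faster than 0.7 m/s onto a coaster or the tray (released more than about 25 mm above it) ((horizontal distance between lotion_mid and coaster_a below 0.03 m and height (world z) of lotion_mid below 0.1225 m and linear speed of lotion above 0.7 m/s) or (horizontal distance between lotion_mid and coaster_b below 0.03 m and height (world z) of lotion_mid below 0.1225 m and linear speed of lotion above 0.7 m/s) or (horizontal distance between lotion_mid and coaster_c below 0.03 m and height (world z) of lotion_mid below 0.1225 m and linear speed of lotion above 0.7 m/s) or (horizontal distance between sleeves_mid and coaster_a below 0.03 m and height (world z) of sleeves_mid below 0.107 m and linear speed of sleeves above 0.7 m/s) or (horizontal distance between sleeves_mid and coaster_b below 0.03 m and height (world z) of sleeves_mid below 0.107 m and linear speed of sleeves above 0.7 m/s) or (horizontal distance between sleeves_mid and coaster_c below 0.03 m and height (world z) of sleeves_mid below 0.107 m and linear speed of sleeves above 0.7 m/s) or (horizontal distance between gel_mid and coaster_a below 0.03 m and height (world z) of gel_mid below 0.0995 m and linear speed of gel above 0.7 m/s) or (horizontal distance between gel_mid and coaster_b below 0.03 m and height (world z) of gel_mid below 0.0995 m and linear speed of gel above 0.7 m/s) or (horizontal distance between gel_mid and coaster_c below 0.03 m and height (world z) of gel_mid below 0.0995 m and linear speed of gel above 0.7 m/s) or (horizontal distance between tamper_mid and walnut_tray below 0.03 m and height (world z) of tamper_mid below 0.097 m and linear speed of tamper above 0.7 m/s)).
It also fails if it takes over 112 s, if anything falls off the work surface, if the arm or the gripper's body presses on something with over 40 N, if the wrist force passes 120 N, or if a joint passes its speed limit or range.

## Working session

There is one attempt and no reset: what is moved stays moved. The work goes in short steps, Python scripts to look and compute and a tool call to move; the robot and the scene stay as the last step left them, time stands still between calls to the robot, and variables do not carry over. Pictures are saved under pics/ and viewed, at most 14 in all, crops included, and the job is handed in when it is done.

Besides the shell and the picture viewer there is one more tool, called after "Emit:" by a JSON object that holds its "op" and its "data", one argument or row to a line. drive_tool: Moves the arm, as the interface text tells. Its arguments: {"type":"object","properties":{"motion":{"type":"array","items":{"type":"array"}},"force":{"type":"number"}},"required":["motion"]}

```bash
ls; mkdir -p pics; python3 - <<'E'
from bench import ctrl
import cv2
s=ctrl.get_state();print(s)
for n in("scene","top"):
    c=ctrl.calibration(n);print(n,c)
    cv2.imwrite(f"pics/{n}0.png",cv2.cvtColor(ctrl.get_image(n),cv2.COLOR_RGB2BGR))
print(ctrl.calibration("wrist"))
E
```

```text
pics
{'time': 0.0, 'joint_positions': array([-1.27191289,  0.32181967, -0.07010349,  1.45165829,  0.02261115,
        1.37075934, -0.05686978]), 'qd': array([ 0.00143392, -0.00125291, -0.00076253, -0.00134664, -0.00246978,
        0.00123529,  0.0009458 ]), 'joint_torque': array([ 6.76573363e-04, -4.91301906e+01, -4.03652675e-01, -3.12525272e+01,
       -6.38778205e-02,  4.42644081e-02,  2.23811849e-04]), 'position': array([0.18253683, 0.62342242, 0.29117206]), 'tool_rot': array([-4.45678151e-01, -3.10965249e+00,  2.90581379e-03]), 'ft_force': array([ 0.24467765, -0.00855649,  0.44130828]), 'torque': array([-0.02143141, -0.08341897, -0.00899082]), 'grip_force': 0.0, 'grip_width': 0.9958506313104166}
scene {'K': array([[507.42602251,   0.        , 278.10007298],
       [  0.        , 507.42602251, 219.86104012],
       [  0.        ,   0.        ,   1.        ]]), 'origin': array([-0.2715103 , -0.78066569,  0.81727004]), 'attitude': array([ 0.90841296, -0.40963926, -0.81809894])}
top {'K': array([[383.24982405,   0.        , 284.14227035],
       [  0.        , 383.24982405, 212.76327585],
       [  0.        ,   0.        ,   1.        ]]), 'origin': array([ 0.42066837, -0.09526299,  0.94398165]), 'attitude': array([ 0.05738182, -0.10435131, -1.57629087])}
{'K': array([[325.1922621 ,   0.        , 276.84649485],
       [  0.        , 325.1922621 , 207.09336834],
       [  0.        ,   0.        ,   1.        ]]), 'tool_from_camera': array([[-6.54190302e-04,  9.68107135e-01,  2.50535721e-01,
         6.89694426e-02],
       [ 9.99999666e-01,  5.10378352e-04,  6.38987363e-04,
        -5.63505500e-04],
       [ 4.90740217e-04,  2.50536055e-01, -9.68107145e-01,
        -9.20570909e-02],
       [ 0.00000000e+00,  0.00000000e+00,  0.00000000e+00,
         1.00000000e+00]])}
```

View pics/top0.png

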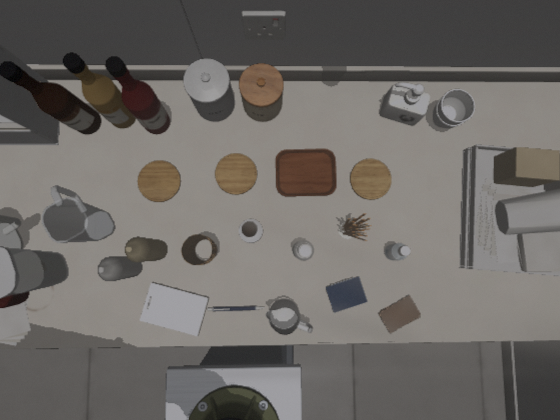

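View pics/scene0.png

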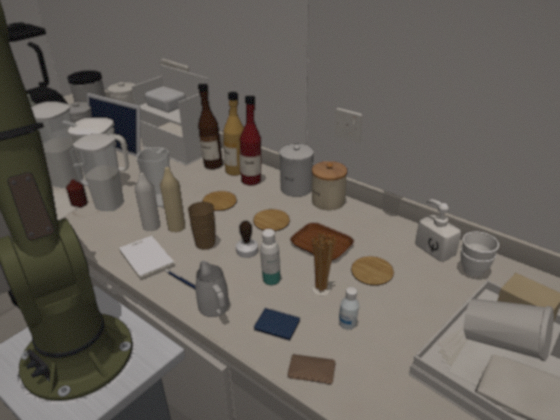

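The top view shows the coasters at about (159,181), (236,174) and (371,179), with the tray at (306,173). The sleeves are at (200,250), the tamper at (250,231), the lotion at (304,250), the gel at (398,251) and the stirrers at (354,228). I'll measure by mask and take one enlarged crop.

```bash
cat > h.py <<'E'
import numpy as np,cv2
from scipy.spatial.transform import Rotation as R
from bench import ctrl
def top(px,z,name="top"):
    c=ctrl.calibration(name);K=c["K"]
    d=np.array([(px[0]-K[0,2])/K[0,0],-(px[1]-K[1,2])/K[1,1],-1])
    d=R.from_rotvec(c["attitude"]).apply(d);o=c["origin"]
    return o+d*(z-o[2])/d[2]
def wrist(px,z,s):
    c=ctrl.calibration("wrist");K=c["K"];T=c["tool_from_camera"]
    v=np.array([px[0]-K[0,2],px[1]-K[1,2]]);r=np.hypot(*v);t=r/K[0,0]
    u=v/max(r,1e-9)*np.sin(t);d=np.array([u[0],-u[1],-np.cos(t)])
    Rt=R.from_rotvec(s["tool_rot"]);d=Rt.apply(T[:3,:3]@d);o=s["position"]+Rt.apply(T[:3,3])
    return o+d*(z-o[2])/d[2]
def look(name,fn):
    s=ctrl.get_state();im=cv2.cvtColor(ctrl.get_image(name),cv2.COLOR_RGB2BGR);cv2.imwrite(fn,im);return s,im
E
python3 - <<'E'
from h import *
im=cv2.imread("pics/top0.png")
hsv=cv2.cvtColor(im,cv2.COLOR_BGR2HSV)
m=cv2.inRange(hsv,(5,90,40),(25,255,255))
n,l,st,ce=cv2.connectedComponentsWithStats(m)
for i in range(1,n):
    if st[i,4]>250:
        mm=(l==i).astype(np.uint8);c=cv2.findContours(mm,0,1)[0][0];r=cv2.minAreaRect(c)
        z=.011; print(st[i],r,np.median(hsv[l==i],0),top(r[0],.011)[:2],top(r[0],.016)[:2])
cr=cv2.resize(im[130:300,150:430],None,fx=2.8,fy=2.8,interpolation=cv2.INTER_CUBIC)
cv2.imwrite("pics/crop0.png",cv2.convertScaleAbs(cr,alpha=1.5,beta=10))
E
```

```text
[ 239   63   44   44 1482] ((260.5, 84.5), (43.0, 43.0), 0.0) [ 13.  98. 122.] [ 0.84365042 -0.06654048] [ 0.84138359 -0.06669441]
[  75   66   59   59 1340] ((104.60726165771484, 97.27286529541016), (73.40843200683594, 31.0595703125), 51.842769622802734) [ 18. 116.  66.] [0.80868925 0.32140334] [0.80660979 0.31917036]
[ 276  150   60   46 2609] ((305.5, 172.5), (45.0, 59.0), 90.0) [ 10. 120.  88.] [ 0.61697474 -0.1774337 ] [ 0.6159227  -0.17699334]
[ 215  154   42   40 1290] ((235.50003051757812, 173.50001525878906), (39.59797668457031, 39.59798049926758), 45.0) [ 17. 103. 124.] [ 0.61489354 -0.00446252] [ 0.61385266 -0.00494913]
[ 351  159   39   40 1245] ((370.0, 178.5), (39.0, 38.0), 90.0) [ 17.  99. 124.] [ 0.60140904 -0.33802744] [ 0.60044042 -0.33672643]
[ 138  161   42   41 1337] ((158.5, 181.0), (40.0, 41.0), 90.0) [ 17. 107. 119.] [0.59673171 0.18314181] [0.59578816 0.1816498 ]
```

View pics/crop0.png

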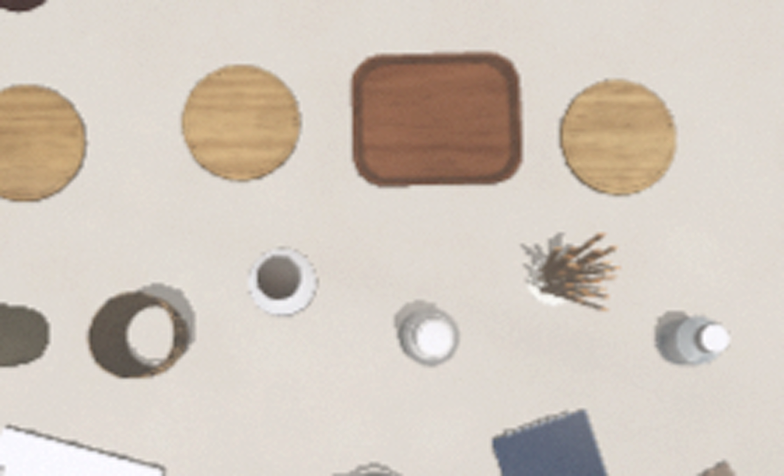

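The enlarged crop shows, in full-image pixels: sleeves top ring at about (197.5,249.6), tamper handle at (249.3,228.9) with its base at (251.4,230.4), lotion cap at (304.6,250.7), and gel cap at (404.6,250.4).

```bash
python3 - <<'E'
from h import *
for n,p,z in [("sleeves",(197.5,249.6),.114),("tampbase",(251.4,230.4),.03),("tamptop",(249.3,228.9),.085),("lotion",(304.6,250.7),.145),("gel",(404.6,250.4),.099),("stirfoot",(346.4,233.6),.03),("stirtop",(358,228),.13)]:
    print(n,top(p,z)[:2].round(4))
print("scene lotion",top((268,236),.145,"scene")[:2],"gel",top((350,293),.099,"scene")[:2],"tamp base", top((246,246),.03,"scene")[:2],"sleeves",top((203,210),.114,"scene")[:2])
print(R.from_rotvec(ctrl.get_state()["tool_rot"]).as_matrix().round(3))
E
```

```text
sleeves [0.428  0.0659]
tampbase [ 0.4732 -0.0446]
tamptop [ 0.4734 -0.043 ]
lotion [ 0.4236 -0.1614]
gel [ 0.4225 -0.3872]
stirfoot [ 0.4639 -0.2718]
stirtop [ 0.471  -0.2778]
scene lotion [ 0.40846216 -0.17505287] gel [ 0.40935363 -0.39381562] tamp base [ 0.45760453 -0.05516962] sleeves [0.42236437 0.05333168]
[[-0.96   0.281 -0.   ]
 [ 0.281  0.96  -0.002]
 [-0.    -0.002 -1.   ]]
```

Emit:
{"op": "drive_tool", "data": {
  "motion": [
    [[0, 0, -5.5], [0, 0, 0], 1],
    [[0, 0, -5.5], [0, 0, 0], 1],
    [[0, 0, 0], [0, 0, 9.2], 1],
    [[0, 0, 0], [0, 0, 9.2], 1],
    [[0, 0, 0], [0, 0, 9.2], 1],
    [[0, 0, 0], [0, 0, 9.2], 1],
    [[0, 0, 0], [0, 0, 9.2], 1],
    [[0, 0, 0], [0, 0, 9.2], 1],
    [[0, 0, 0], [0, 0, 9.2], 1],
    [[0, 0, 0], [0, 0, 9.2], 1]
  ],
  "force": 20
}}

```text
time: 1.35
position: [0.1826, 0.6237, 0.4016]
tool_rot: [2.225, 2.217, -0.001]
ft_force: [-0.0, 0.4, 0.8]
grip_width: 1.0
grip_force: 0.0
```

Emit:
{"op": "drive_tool", "data": {
  "motion": [
    [[-5.5, 2.4, 0], [0, 0, 0], 1],
    [[-5.5, 2.4, 0], [0, 0, 0], 1],
    [[-5.5, 2.4, 0], [0, 0, 0], 1],
    [[-5.5, 2.4, 0], [0, 0, 0], 1],
    [[-5.5, 2.4, 0], [0, 0, 0], 1],
    [[-5.5, 2.4, 0], [0, 0, 0], 1],
    [[-5.5, 2.4, 0], [0, 0, 0], 1],
    [[-5.5, 2.4, 0], [0, 0, 0], 1],
    [[-5.5, 2.4, 0], [0, 0, 0], 1],
    [[-5.5, 2.4, 0], [0, 0, 0], 1],
    [[-5.5, 2.4, 4], [0, 0, 0], 1],
    [[-5.5, 2.4, 4], [0, 0, 0], 1]
  ]
}}

```text
time: 2.85
position: [0.4656, -0.0228, 0.3322]
tool_rot: [2.22, 2.223, 0.003]
ft_force: [0.5, 0.6, 0.1]
grip_width: 0.999
grip_force: 0.0
```

```bash
python3 - <<'E'
from h import *
s,im=look("wrist","pics/w1.png");print(s["position"],s["tool_rot"])
cv2.imwrite("pics/w1.png",cv2.convertScaleAbs(im,alpha=1.4,beta=10))
E
```

```text
[ 0.46555468 -0.02284399  0.3321821 ] [2.21974436 2.22301859 0.00304884]
```

View pics/w1.png

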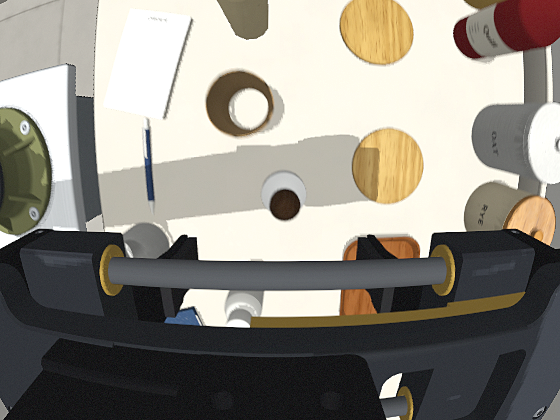

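The wrist view shows the tamper base at (283.5,194) with the bulb top at (285,204). The sleeves ring is at (239,103), and two coasters are at (376,30) and (388,165).

```bash
python3 - <<'E'
from h import *
s=ctrl.get_state()
for n,p,z in [("base",(283.5,194),.03),("bulb",(285,204),.09),("slv",(239,103),.114),("c1",(376,30),.011),("c2",(388,165.5),.011),("slv_bot_r",(250,108),0)]:
    print(n,wrist(p,z,s)[:2].round(4))
E
```

```text
base [ 0.471  -0.0491]
bulb [ 0.4716 -0.0465]
slv [0.4288 0.0571]
c1 [0.592  0.1637]
c2 [ 0.609  -0.0153]
slv_bot_r [0.4294 0.0574]
```

```bash
python3 - <<'E'
from h import *
s,im=look("wrist","pics/w2.png");print(s["position"],s["tool_rot"],s["qd"].round(3))
hsv=cv2.cvtColor(im,cv2.COLOR_BGR2HSV)
m=cv2.inRange(hsv,(8,60,90),(25,255,255))
for c in cv2.findContours(m,0,1)[0]:
    if cv2.contourArea(c)>1500:
        e=cv2.fitEllipse(c);print(e,wrist(e[0],.011,s)[:2])
old=cv2.imread("pics/w1.png")
print(cv2.phaseCorrelate(np.float32(old[20:220,100:440,1]),np.float32(cv2.convertScaleAbs(im,alpha=1.4,beta=10)[20:220,100:440,1])))
E
```

```text
[ 0.46499964 -0.03080527  0.32810534] [ 2.22952023  2.21154626 -0.00920058] [-0.011 -0.04  -0.069 -0.002  0.018  0.147 -0.199]
((537.4393310546875, 215.41920471191406), (48.60506057739258, 55.84226608276367), 7.077354431152344) [ 0.90128176 -0.08862987]
((390.299560546875, 156.62326049804688), (70.29005432128906, 76.51171112060547), 5.3519439697265625) [ 0.61169143 -0.00351766]
((378.0220642089844, 23.84416961669922), (55.7205696105957, 77.67033386230469), 100.96117401123047) [0.59518544 0.17274667]
((0.5842041554302284, -8.971651760834192), 0.5534972547954983)
```

Emit:
{"op": "drive_tool", "data": {
  "motion": [
    [[-0.5, 0.2, 3], [0, 0, 0], 1],
    [[0, 0, 3], [0, 0, 0], 1],
    [[0, 0, 3], [0, 0, 0], 1],
    [[0, 0, 0], [0, 0, 0], 1],
    [[0, 0, 0], [0, 0, 0], 1],
    [[0, 0, 0], [0, 0, 0], 1],
    [[0, 0, 0], [0, 0, 0], 1]
  ]
}}

```text
time: 3.82
position: [0.4677, -0.026, 0.2438]
tool_rot: [2.219, 2.223, 0.003]
ft_force: [-0.3, -0.0, 0.4]
grip_width: 0.997
grip_force: 0.0
```

```bash
python3 - <<'E'
from h import *
s,im=look("wrist","pics/w3.png");print(s["position"],s["tool_rot"],s["qd"].round(3))
cv2.imwrite("pics/w3.png",cv2.convertScaleAbs(im,alpha=1.4,beta=10))
hsv=cv2.cvtColor(im,cv2.COLOR_BGR2HSV)
m=cv2.inRange(hsv,(8,60,90),(25,255,255))
for c in cv2.findContours(m,0,1)[0]:
    if cv2.contourArea(c)>1500:
        e=cv2.fitEllipse(c);print(e,wrist(e[0],.011,s)[:2])
E
```

```text
[ 0.46770528 -0.02601674  0.24384089] [2.2192687  2.22269618 0.00259635] [ 0.     0.005  0.001  0.004 -0.001 -0.002  0.001]
((411.47314453125, 171.51686096191406), (82.8854751586914, 93.58287048339844), 11.181865692138672) [ 0.61089668 -0.00289441]
((400.9134826660156, 19.37726402282715), (47.65833282470703, 92.6212387084961), 95.13594055175781) [0.59703121 0.16121567]
```

View pics/w3.png

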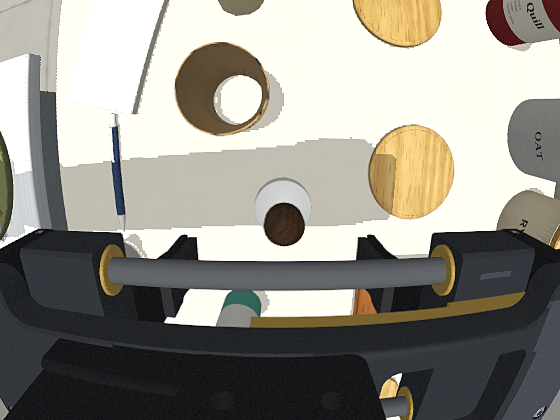

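The settled view shows the tamper base centre at (283.5,206), its bulb at (285,225), the sleeves rim centred at (222.5,88), and the centre coaster at (411.5,171.5).

```bash
python3 - <<'E'
from h import *
s=ctrl.get_state()
for n,p,z in [("base",(283.5,206),.03),("bulb",(285,225),.08),("slv",(222.5,88),.114)]:
    print(n,wrist(p,z,s)[:2].round(4))
E
```

```text
base [ 0.4733 -0.0362]
bulb [ 0.4735 -0.0396]
slv [0.4299 0.0677]
```

Emit:
{"op": "drive_tool", "data": {
  "motion": [
    [[-1.5, 0.6, 2], [0, 0, 0], 1],
    [[0, 0, 3], [0, 0, 0], 1],
    [[0, 0, 3], [0, 0, 0], 1],
    [[0, 0, 2], [0, 0, 0], 1],
    [[0, 0, 1], [0, 0, 0], 1],
    [[0, 0, 0], [0, 0, 0], 1],
    [[0, 0, 0], [0, 0, 0], 1],
    [[0, 0, 0], [0, 0, 0], 1]
  ]
}}

```text
time: 4.88
position: [0.4738, -0.041, 0.1337]
tool_rot: [2.219, 2.223, 0.003]
ft_force: [0.5, 0.6, -0.5]
grip_width: 1.0
grip_force: 0.0
```

Down 1.1 cm more, then grip.

Emit:
{"op": "drive_tool", "data": {
  "motion": [
    [[0, 0, 1.1], [0, 0, 0], 1],
    [[0, 0, 0], [0, 0, 0], 1],
    [[0, 0, 0], [0, 0, 0], -1],
    [[0, 0, 0], [0, 0, 0], -1],
    [[0, 0, 0], [0, 0, 0], -1],
    [[0, 0, 0], [0, 0, 0], -1],
    [[0, 0, 0], [0, 0, 0], -1],
    [[0, 0, 0], [0, 0, 0], -1]
  ],
  "force": 35
}}

```text
time: 5.88
position: [0.4732, -0.0411, 0.1219]
tool_rot: [2.22, 2.223, 0.0]
ft_force: [1.1, -0.5, 0.7]
grip_width: 0.399
grip_force: 1.0
```

Emit:
{"op": "drive_tool", "data": {
  "motion": [
    [[0, 0, 0], [0, 0, 0], -1],
    [[0, 0, 0], [0, 0, 0], -1],
    [[0, 0, -1], [0, 0, 0], -1],
    [[0, 0, -3], [0, 0, 0], -1],
    [[0, 0, -3], [0, 0, 0], -1],
    [[0, 0, -3], [0, 0, 0], -1],
    [[-3.4, 3.5, 0], [0, 0, 0], -1],
    [[-3.4, 3.6, 0], [0, 0, 0], -1],
    [[-3.4, 3.6, 0], [0, 0, 0], -1],
    [[-3.4, 3.6, 0], [0, 0, 0], -1],
    [[0, 0, 0], [0, 0, 0], -1],
    [[0, 0, 0], [0, 0, 0], -1]
  ]
}}

```text
time: 7.38
position: [0.6154, -0.1765, 0.2209]
tool_rot: [-2.218, -2.22, 0.002]
ft_force: [-0.6, -0.4, -5.8]
grip_width: 0.374
grip_force: 35.1
```

```bash
python3 - <<'E'
from h import *
s,im=look("wrist","pics/w4.png");print(s["position"],s["tool_rot"],s["qd"].round(3),s["ft_force"])
cv2.imwrite("pics/w4.png",cv2.convertScaleAbs(im,alpha=1.4,beta=10))
s,im=look("top","pics/t1.png")
E
```

```text
[ 0.61535852 -0.17649162  0.22093736] [-2.21848235 -2.22028746  0.00244552] [-0.029 -0.03  -0.002  0.013 -0.007 -0.006  0.003] [-0.55945293 -0.40232575 -5.83719107]
```

View pics/w4.png

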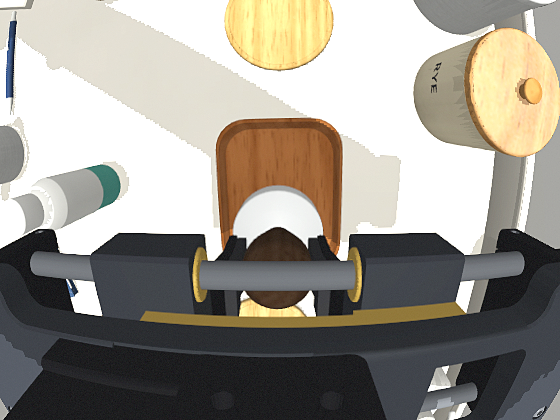

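The wrist view shows the tamper held upright over the tray. The tray spans columns 217–341 with its far edge at row 119, and the tamper base is centred on column 278.5.

```bash
python3 - <<'E'
from h import *
s=ctrl.get_state()
for p,z in [((279,119),.016),((217,170),.016),((341,170),.016),((278.5,186),.10)]: print(wrist(p,z,s)[:2].round(4),z)
im=cv2.imread("pics/w4.png")
E
```

```text
[ 0.6164 -0.102 ] 0.016
[ 0.5586 -0.1487] 0.016
[ 0.6745 -0.1484] 0.016
[ 0.6157 -0.1481] 0.1
```

Emit:
{"op": "drive_tool", "data": {
  "motion": [
    [[0, 0.1, 3], [0, 0, 0], -1],
    [[0, 0, 3], [0, 0, 0], -1],
    [[0, 0, 2], [0, 0, 0], -1],
    [[0, 0, 0.8], [0, 0, 0], -1],
    [[0, 0, 0], [0, 0, 0], -1],
    [[0, 0, 0], [0, 0, 0], -1],
    [[0, 0, 0], [0, 0, 0], -1]
  ]
}}

```text
time: 8.35
position: [0.6179, -0.1771, 0.1349]
tool_rot: [2.219, 2.222, 0.002]
ft_force: [-0.1, 0.0, -5.7]
grip_width: 0.374
grip_force: 35.1
```

Emit:
{"op": "drive_tool", "data": {
  "motion": [
    [[0, -0.1, 0.4], [0, 0, 0], -1],
    [[0, 0, 0.2], [0, 0, 0], -1],
    [[0, 0, 0.1], [0, 0, 0], -1],
    [[0, 0, 0], [0, 0, 0], -1],
    [[0, 0, 0], [0, 0, 0], -1]
  ]
}}

```text
time: 8.98
position: [0.6165, -0.1773, 0.1277]
tool_rot: [2.22, 2.222, 0.0]
ft_force: [-3.3, -0.6, 5.1]
grip_width: 0.377
grip_force: 34.9
```

Emit:
{"op": "drive_tool", "data": {
  "motion": [
    [[0, 0, 0], [0, 0, 0], 1],
    [[0, 0, 0], [0, 0, 0], 1],
    [[0, 0, 0], [0, 0, 0], 1],
    [[0, 0, -2], [0, 0, 0], 1],
    [[0, 0, -4], [0, 0, 0], 1],
    [[0, 0, -5], [0, 0, 0], 1],
    [[0, 0, -5], [0, 0, 0], 1],
    [[0.4, -5, 0], [0, 0, 0], 1],
    [[0.4, -5, 0], [0, 0, 0], 1],
    [[0.4, -5, 0], [0, 0, 0], 1],
    [[0.4, -4, 0], [0, 0, 0], 1],
    [[0, 0, 0], [0, 0, 0], 1]
  ]
}}

```text
time: 10.48
position: [0.4264, -0.162, 0.2887]
tool_rot: [-2.218, -2.22, -0.018]
ft_force: [0.8, 0.4, 0.5]
grip_width: 1.002
grip_force: 0.0
```

Emit:
{"op": "drive_tool", "data": {
  "motion": [
    [[0, 0, 0], [0, 0, 0], 1],
    [[0, 0, 0], [0, 0, 0], 1]
  ]
}}

```text
time: 10.72
position: [0.429, -0.1615, 0.2875]
tool_rot: [2.22, 2.221, -0.004]
ft_force: [0.1, -0.7, -0.4]
grip_width: 0.999
grip_force: 0.0
```

```bash
python3 - <<'E'
from h import *
s,im=look("wrist","pics/w5.png");print(s["position"],s["tool_rot"],s["qd"].round(3),s["ft_force"])
cv2.imwrite("pics/w5.png",cv2.convertScaleAbs(im,alpha=1.1,beta=0))
E
```

```text
[ 0.42899837 -0.1614842   0.28747621] [ 2.22037796  2.22085645 -0.00396447] [ 0.     0.02  -0.002  0.005  0.003  0.003 -0.001] [ 0.06110968 -0.69885426 -0.42773903]
```

View pics/w5.png

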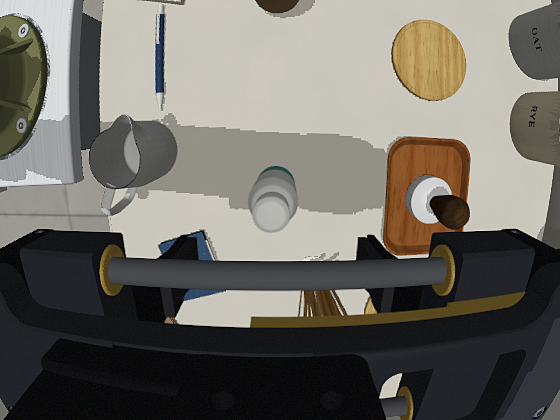

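The tamper stands in the middle of the tray. The lotion cap is centred at about (270.5,211) and the far edge of its teal foot is near (276,166).

```bash
python3 - <<'E'
from h import *
s=ctrl.get_state()
for p,z in [((270.5,211),.145),((276,166),0.012)]: print(wrist(p,z,s)[:2].round(4),z)
E
```

```text
[ 0.4229 -0.1579] 0.145
[ 0.4264 -0.1416] 0.012
```

Emit:
{"op": "drive_tool", "data": {
  "motion": [
    [[0, -0.5, 3], [0, 0, 0], 1],
    [[0, 0, 3], [0, 0, 0], 1],
    [[0, 0, 3], [0, 0, 0], 1],
    [[0, 0, 2], [0, 0, 0], 1],
    [[0, 0, 1], [0, 0, 0], 1],
    [[0, 0, 0], [0, 0, 0], 1],
    [[0, 0, 0], [0, 0, 0], 1],
    [[0, 0, 0], [0, 0, 0], 1]
  ]
}}

```text
time: 11.78
position: [0.4237, -0.1613, 0.168]
tool_rot: [2.22, 2.222, 0.002]
ft_force: [-0.4, -1.1, -0.4]
grip_width: 1.0
grip_force: 0.0
```

Emit:
{"op": "drive_tool", "data": {
  "motion": [
    [[0, 0, 1], [0, 0, 0], 1],
    [[0, 0, 0.8], [0, 0, 0], 1],
    [[0, 0, 0], [0, 0, 0], 1],
    [[0, 0, 0], [0, 0, 0], -1],
    [[0, 0, 0], [0, 0, 0], -1],
    [[0, 0, 0], [0, 0, 0], -1],
    [[0, 0, 0], [0, 0, 0], -1],
    [[0, 0, 0], [0, 0, 0], -1],
    [[0, 0, 0], [0, 0, 0], -1],
    [[0, 0, 0], [0, 0, 0], -1]
  ],
  "force": 35
}}

```text
time: 13.02
position: [0.4232, -0.1612, 0.1493]
tool_rot: [-2.22, -2.222, -0.0]
ft_force: [1.1, 1.1, -0.7]
grip_width: 0.499
grip_force: 34.8
```

Emit:
{"op": "drive_tool", "data": {
  "motion": [
    [[0, 0, -1], [0, 0, 0], -1],
    [[0, 0, -3], [0, 0, 0], -1],
    [[0, 0, -4], [0, 0, 0], -1],
    [[0, 0, -4], [0, 0, 0], -1],
    [[0, 0, -4], [0, 0, 0], -1],
    [[0, 0, 0], [0, 0, 0], -1]
  ]
}}

```text
time: 13.78
position: [0.4244, -0.1617, 0.3116]
tool_rot: [2.218, 2.22, 0.006]
ft_force: [0.0, 0.2, -1.6]
grip_width: 0.499
grip_force: 34.8
```

```bash
python3 - <<'E'
from h import *
for p in [(155,133),(168,125),(172,118),(133,128)]: print(p,top(p,0)[:2].round(3), top(p,.1)[:2].round(3))
print("scene red bottle foot front",[top(p,0,"scene")[:2].round(3) for p in [(250,185),(240,180),(262,180)]])
im=cv2.imread("pics/top0.png")[40:220,60:260]
cv2.imwrite("pics/crop1.png",cv2.convertScaleAbs(cv2.resize(im,None,fx=3,fy=3,interpolation=2),alpha=1.8,beta=20))
E
```

```text
(155, 133) [0.721 0.198] [0.689 0.167]
(168, 125) [0.742 0.166] [0.708 0.139]
(172, 118) [0.76  0.157] [0.724 0.13 ]
(133, 128) [0.734 0.253] [0.701 0.216]
scene red bottle foot front [array([0.726, 0.176]), array([0.729, 0.222]), array([0.773, 0.166])]
```

View pics/crop1.png

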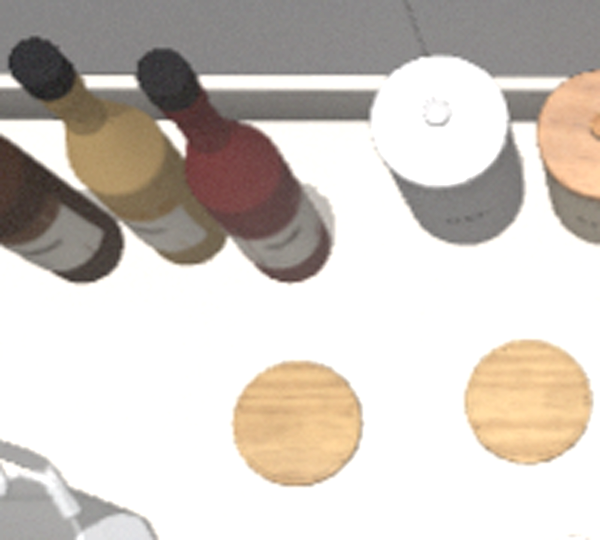

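The red bottle's front edge is at x≈0.72. The gripper body reaches 0.692 over the left coaster, so it clears.

Emit:
{"op": "drive_tool", "data": {
  "motion": [
    [[3.4, 3, 0], [0, 0, 0], -1],
    [[4.4, 2.1, 0], [0, 0, 0], -1],
    [[4.4, 2.1, 0], [0, 0, 0], -1],
    [[4.4, 2.1, 0], [0, 0, 0], -1],
    [[4.4, 2.1, 0], [0, 0, 0], -1],
    [[4.4, 2.1, 0], [0, 0, 0], -1],
    [[4.4, 2.1, 0], [0, 0, 0], -1],
    [[3, 1.6, 2], [0, 0, 0], -1],
    [[1.6, 0, 3], [0, 0, 0], -1],
    [[0, 0, 1], [0, 0, 0], -1],
    [[0, 0, 0], [0, 0, 0], -1],
    [[0, 0, 0], [0, 0, 0], -1]
  ]
}}

```text
time: 15.28
position: [0.5954, 0.1814, 0.2506]
tool_rot: [2.222, 2.22, 0.002]
ft_force: [-0.1, -0.5, -1.3]
grip_width: 0.495
grip_force: 34.8
```

```bash
python3 - <<'E'
from h import *
s,im=look("wrist","pics/w6.png");print(s["position"],s["tool_rot"],s["qd"].round(3),s["ft_force"])
cv2.imwrite("pics/w6.png",cv2.convertScaleAbs(im,alpha=1.1,beta=0))
E
```

```text
[0.59539192 0.18142316 0.25056817] [2.22216445 2.21968175 0.00228687] [ 0.002 -0.007 -0.004 -0.009 -0.004 -0.    -0.001] [-0.07673908 -0.54474365 -1.27894907]
```

View pics/w6.png

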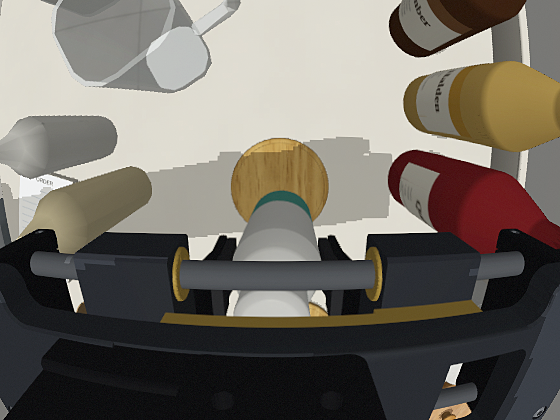

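The lotion is held upright over the left coaster. The coaster spans columns 232–328 with its top edge at row 138; the foot spans columns 251–310.

```bash
python3 - <<'E'
from h import *
s=ctrl.get_state()
for p,z in [((280,138),.011),((232,186),.011),((328,186),.011),((280,191),.1013)]: print(wrist(p,z,s)[:2].round(4),z)
E
```

```text
[0.5982 0.236 ] 0.011
[0.5481 0.1865] 0.011
[0.6485 0.1864] 0.011
[0.5972 0.1996] 0.1013
```

Emit:
{"op": "drive_tool", "data": {
  "motion": [
    [[0.3, 0.2, 2], [0, 0, 0], -1],
    [[0, 0, 3], [0, 0, 0], -1],
    [[0, 0, 2.2], [0, 0, 0], -1],
    [[0, 0, 0.8], [0, 0, 0], -1],
    [[0, 0, 0], [0, 0, 0], -1],
    [[0, 0, 0], [0, 0, 0], -1],
    [[0, 0, 0], [0, 0, 0], -1]
  ]
}}

```text
time: 16.2
position: [0.5973, 0.1861, 0.1703]
tool_rot: [2.22, 2.222, 0.003]
ft_force: [-0.0, 0.1, -0.6]
grip_width: 0.501
grip_force: 34.8
```

Emit:
{"op": "drive_tool", "data": {
  "motion": [
    [[-0.1, 0, 0.5], [0, 0, 0], -1],
    [[0, 0, 0.3], [0, 0, 0], -1],
    [[0, 0, 0.15], [0, 0, 0], -1],
    [[0, 0, 0.1], [0, 0, 0], -1],
    [[0, 0, 0], [0, 0, 0], -1],
    [[0, 0, 0], [0, 0, 0], -1]
  ]
}}

```text
time: 16.95
position: [0.5968, 0.185, 0.1599]
tool_rot: [-2.22, -2.222, -0.0]
ft_force: [-2.4, -0.6, 5.4]
grip_width: 0.496
grip_force: 34.8
```

Emit:
{"op": "drive_tool", "data": {
  "motion": [
    [[0, 0, 0], [0, 0, 0], 1],
    [[0, 0, 0], [0, 0, 0], 1],
    [[0, 0, 0], [0, 0, 0], 1],
    [[0, 0, -2], [0, 0, 0], 1],
    [[0, 0, -4], [0, 0, 0], 1],
    [[0, 0, -5], [0, 0, 0], 1],
    [[0, 0, -3], [0, 0, 0], 1],
    [[-4, -2, 0], [0, 0, 0], 1],
    [[-4, -5, 0], [0, 0, 0], 1],
    [[-3.7, -5, 0], [0, 0, 0], 1],
    [[0, -3.5, 0], [0, 0, 0], 1],
    [[0, -1, 0], [0, 0, 0], 1]
  ]
}}

```text
time: 18.45
position: [0.4321, 0.0683, 0.3]
tool_rot: [-2.218, -2.221, -0.006]
ft_force: [0.1, 1.6, 0.6]
grip_width: 1.001
grip_force: 0.0
```

Emit:
{"op": "drive_tool", "data": {
  "motion": [
    [[0, 0, 0], [0, 0, 0], 1],
    [[0, 0, 0], [0, 0, 0], 1],
    [[0, 0, 0], [0, 0, 0], 1]
  ]
}}

```text
time: 18.82
position: [0.4339, 0.0687, 0.2988]
tool_rot: [2.22, 2.221, -0.002]
ft_force: [0.2, 0.1, -1.4]
grip_width: 1.004
grip_force: 0.0
```

```bash
python3 - <<'E'
from h import *
s,im=look("wrist","pics/w7.png");print(s["position"],s["tool_rot"],s["qd"].round(3),s["ft_force"])
cv2.imwrite("pics/w7.png",cv2.convertScaleAbs(im,alpha=1.1,beta=0))
E
```

```text
[0.4339389  0.06871812 0.29880838] [ 2.22025235e+00  2.22097396e+00 -1.87453705e-03] [-0.    -0.001 -0.001  0.007  0.001  0.004 -0.001] [ 0.18023132  0.14092987 -1.38602623]
```

View pics/w7.png

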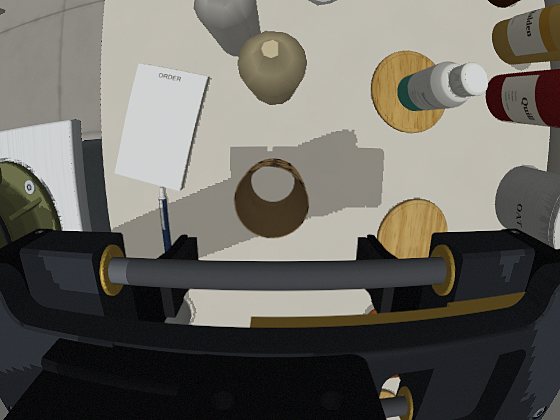

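The lotion stands centred on the left coaster. The sleeves rim is centred at about (272,201), and the front of the olive bottle is at about (272,103).

```bash
python3 - <<'E'
from h import *
s=ctrl.get_state()
for p,z in [((272,201),.114),((235,201),.114),((309,201),.114),((272,237),.114),((272,103),0),((272,70),.2)]: print(p,wrist(p,z,s)[:2].round(4),z)
E
```

```text
(272, 201) [0.4285 0.07  ] 0.114
(235, 201) [0.3959 0.07  ] 0.114
(309, 201) [0.461 0.07 ] 0.114
(272, 237) [0.4284 0.0365] 0.114
(272, 103) [0.427 0.162] 0
(272, 70) [0.4301 0.1687] 0.2
```

Emit:
{"op": "drive_tool", "data": {
  "motion": [
    [[0.1, -0.5, 3], [0, 0, 0], 1],
    [[0, 0, 3], [0, 0, 0], 1],
    [[0, 0, 2], [0, 0, 0], 1],
    [[0, 0, 0], [0, 0, 0], 1],
    [[0, 0, 0], [0, 0, 0], 1],
    [[0, 0, 0], [0, 0, 0], 1]
  ]
}}

```text
time: 19.62
position: [0.4288, 0.0699, 0.2198]
tool_rot: [2.22, 2.222, 0.002]
ft_force: [-0.2, 0.2, -0.0]
grip_width: 1.0
grip_force: 0.0
```

Emit:
{"op": "drive_tool", "data": {
  "motion": [
    [[0, 0, 2.5], [0, 0, 0], 1],
    [[0, 0, 2.5], [0, 0, 0], 1],
    [[0, 0, 2.4], [0, 0, 0], 1],
    [[0, 0, 0], [0, 0, 0], 1],
    [[0, 0, 0], [0, 0, 0], 1],
    [[0, 0, 0], [0, 0, 0], 0.2],
    [[0, 0, 0], [0, 0, 0], -1],
    [[0, 0, 0], [0, 0, 0], -1],
    [[0, 0, 0], [0, 0, 0], -1],
    [[0, 0, 0], [0, 0, 0], -1]
  ],
  "force": 20
}}

```text
time: 20.88
position: [0.4284, 0.0699, 0.1452]
tool_rot: [-2.22, -2.222, -0.001]
ft_force: [0.1, -0.5, 3.7]
grip_width: 0.768
grip_force: 20.0
```

Emit:
{"op": "drive_tool", "data": {
  "motion": [
    [[0, 0, -1], [0, 0, 0], -1],
    [[0, 0, -3], [0, 0, 0], -1],
    [[0, 0, -4], [0, 0, 0], -1],
    [[0, 0, -3], [0, 0, 0], -1],
    [[-1, 2, 0], [0, 0, 0], -1],
    [[-1.6, 4, 0], [0, 0, 0], -1],
    [[-1.6, 4, 0], [0, 0, 0], -1],
    [[-1.6, 4, 0], [0, 0, 0], -1],
    [[-1.6, 3.5, 0], [0, 0, 0], -1],
    [[0, 1, 0], [0, 0, 0], -1],
    [[0, 0, 0], [0, 0, 0], -1],
    [[0, 0, 0], [0, 0, 0], -1]
  ]
}}

```text
time: 22.38
position: [0.6123, -0.0034, 0.255]
tool_rot: [-2.218, -2.222, -0.001]
ft_force: [-0.0, -0.0, -0.5]
grip_width: 0.765
grip_force: 20.0
```

```bash
python3 - <<'E'
from h import *
s,im=look("wrist","pics/w8.png");print(s["position"],s["tool_rot"],s["qd"].round(3),s["ft_force"])
cv2.imwrite("pics/w8.png",cv2.convertScaleAbs(im,alpha=1.1,beta=0))
E
```

```text
[ 0.61227925 -0.00342073  0.25496595] [-2.21831463e+00 -2.22230238e+00 -6.14874525e-04] [-0.008 -0.01   0.003  0.003 -0.003 -0.003  0.002] [-0.04663255 -0.04050042 -0.45993618]
```

View pics/w8.png

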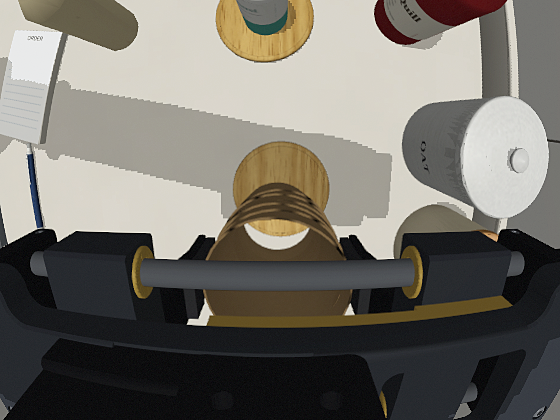

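The sleeves are held above the centre coaster, which spans columns 233–329 with its top edge at row 141.

```bash
python3 - <<'E'
from h import *
s=ctrl.get_state()
for p,z in [((281,141),.011),((233,188),.011),((329,188),.011)]: print(wrist(p,z,s)[:2].round(4),z)
E
```

```text
[0.6154 0.048 ] 0.011
[ 0.5647 -0.0014] 0.011
[ 0.6666 -0.0012] 0.011
```

Emit:
{"op": "drive_tool", "data": {
  "motion": [
    [[0, 0.3, 3], [0, 0, 0], -1],
    [[0, 0, 3], [0, 0, 0], -1],
    [[0, 0, 2.2], [0, 0, 0], -1],
    [[0, 0, 0.7], [0, 0, 0], -1],
    [[0, 0, 0], [0, 0, 0], -1],
    [[0, 0, 0], [0, 0, 0], -1],
    [[0, 0, 0], [0, 0, 0], -1]
  ]
}}

```text
time: 23.3
position: [0.6167, -0.0042, 0.1668]
tool_rot: [2.22, 2.222, 0.002]
ft_force: [-0.6, 0.3, -0.7]
grip_width: 0.766
grip_force: 20.0
```

Emit:
{"op": "drive_tool", "data": {
  "motion": [
    [[0, -0.1, 0.5], [0, 0, 0], -1],
    [[0, 0, 0.3], [0, 0, 0], -1],
    [[0, 0, 0.2], [0, 0, 0], -1],
    [[0, 0, 0.1], [0, 0, 0], -1],
    [[0, 0, 0], [0, 0, 0], -1],
    [[0, 0, 0], [0, 0, 0], -1]
  ]
}}

```text
time: 24.05
position: [0.6151, -0.0043, 0.1559]
tool_rot: [-2.22, -2.222, 0.0]
ft_force: [-3.7, -0.5, 6.4]
grip_width: 0.763
grip_force: 20.0
```

Emit:
{"op": "drive_tool", "data": {
  "motion": [
    [[0, 0, 0], [0, 0, 0], 1],
    [[0, 0, 0], [0, 0, 0], 1],
    [[0, 0, 0], [0, 0, 0], 1],
    [[0, 0, -2], [0, 0, 0], 1],
    [[0, 0, -4], [0, 0, 0], 1],
    [[0, 0, -5], [0, 0, 0], 1],
    [[0, 0, -4], [0, 0, 0], 1],
    [[-4, -2, 0], [0, 0, 0], 1],
    [[-5, -2.3, 0], [0, 0, 0], 1],
    [[-5, -2.5, 0], [0, 0, 0], 1],
    [[-5, -2.5, 0], [0, 0, 0], 1],
    [[-5, -2.5, 0], [0, 0, 0], 1]
  ]
}}

```text
time: 25.55
position: [0.4964, -0.2462, 0.3062]
tool_rot: [2.22, 2.221, 0.003]
ft_force: [1.2, 0.0, 0.1]
grip_width: 0.998
grip_force: 0.0
```

Emit:
{"op": "drive_tool", "data": {
  "motion": [
    [[-5, -2.5, 0], [0, 0, 0], 1],
    [[-5, -2.5, 0], [0, 0, 0], 1],
    [[-4, -2.3, 0], [0, 0, 0], 1],
    [[-1, -1, 0], [0, 0, 0], 1],
    [[0, 0, 0], [0, 0, 0], 1],
    [[0, 0, 0], [0, 0, 0], 1],
    [[0, 0, 0], [0, 0, 0], 1]
  ]
}}

```text
time: 26.42
position: [0.4162, -0.3926, 0.3048]
tool_rot: [-2.216, -2.226, -0.001]
ft_force: [0.2, 0.0, 0.0]
grip_width: 1.002
grip_force: 0.0
```

```bash
python3 - <<'E'
from h import *
s,im=look("wrist","pics/w9.png");print(s["position"],s["tool_rot"],s["qd"].round(3),s["ft_force"])
cv2.imwrite("pics/w9.png",cv2.convertScaleAbs(im,alpha=1.1,beta=0))
E
```

```text
[ 0.4161506  -0.39263431  0.3047744 ] [-2.21616537e+00 -2.22613065e+00 -9.09004950e-04] [ 0.004  0.003  0.005  0.     0.002 -0.003  0.004] [0.17887749 0.02673105 0.002764  ]
```

View pics/w9.png

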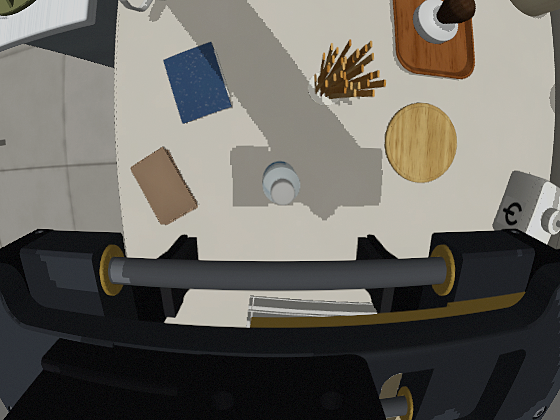

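The gel cap is centred at about (283,191) and its body at (281,180). The right coaster is centred at about (421,142), and the stirrers are undisturbed at (348,75).

```bash
python3 - <<'E'
from h import *
s=ctrl.get_state()
for p,z in [((283,191),.099),((281,180),.055),((281,162),.06),((421,142),.011)]: print(wrist(p,z,s)[:2].round(4),z)
E
```

```text
[ 0.4206 -0.3866] 0.099
[ 0.4192 -0.3837] 0.055
[ 0.419  -0.3638] 0.06
[ 0.5964 -0.3395] 0.011
```

Emit:
{"op": "drive_tool", "data": {
  "motion": [
    [[0.75, 0.45, 2], [0, 0, 0], 1],
    [[0, 0, 4], [0, 0, 0], 1],
    [[0, 0, 4], [0, 0, 0], 1],
    [[0, 0, 4], [0, 0, 0], 1],
    [[0, 0, 2], [0, 0, 0], 1],
    [[0, 0, 1], [0, 0, 0], 1],
    [[0, 0, 0], [0, 0, 0], 1],
    [[0, 0, 0], [0, 0, 0], 1],
    [[0, 0, 0], [0, 0, 0], 1]
  ]
}}

```text
time: 27.6
position: [0.4196, -0.3872, 0.1359]
tool_rot: [2.219, 2.222, 0.001]
ft_force: [0.1, 0.1, -0.3]
grip_width: 1.0
grip_force: 0.0
```

Emit:
{"op": "drive_tool", "data": {
  "motion": [
    [[0.2, 0.1, 1.5], [0, 0, 0], 1],
    [[0, 0, 1.3], [0, 0, 0], 1],
    [[0, 0, 0], [0, 0, 0], 1],
    [[0, 0, 0], [0, 0, 0], 1],
    [[0, 0, 0], [0, 0, 0], -1],
    [[0, 0, 0], [0, 0, 0], -1],
    [[0, 0, 0], [0, 0, 0], -1],
    [[0, 0, 0], [0, 0, 0], -1],
    [[0, 0, 0], [0, 0, 0], -1],
    [[0, 0, 0], [0, 0, 0], -1],
    [[0, 0, 0], [0, 0, 0], -1]
  ],
  "force": 30
}}

```text
time: 28.98
position: [0.42, -0.3848, 0.1069]
tool_rot: [-2.22, -2.222, 0.0]
ft_force: [-0.6, -0.1, 1.2]
grip_width: 0.442
grip_force: 30.0
```

Emit:
{"op": "drive_tool", "data": {
  "motion": [
    [[0, 0, -1], [0, 0, 0], -1],
    [[0, 0, -3], [0, 0, 0], -1],
    [[0, 0, -4], [0, 0, 0], -1],
    [[0, 0, -4], [0, 0, 0], -1],
    [[0, 0, -4], [0, 0, 0], -1],
    [[0.6, 2, 0], [0, 0, 0], -1],
    [[1, 4, 0], [0, 0, 0], -1],
    [[1, 4, 0], [0, 0, 0], -1],
    [[1, 4, 0], [0, 0, 0], -1],
    [[1, 3, 0], [0, 0, 0], -1],
    [[0, 1, 0], [0, 0, 0], -1],
    [[0, 0, 0], [0, 0, 0], -1]
  ]
}}

```text
time: 30.48
position: [0.5996, -0.3388, 0.2658]
tool_rot: [-2.219, -2.222, 0.003]
ft_force: [-0.3, -0.5, -0.5]
grip_width: 0.447
grip_force: 30.0
```

Emit:
{"op": "drive_tool", "data": {
  "motion": [
    [[0, 0, 0], [0, 0, 0], -1],
    [[0, 0, 0], [0, 0, 0], -1]
  ]
}}

```text
time: 30.72
position: [0.5988, -0.3395, 0.2672]
tool_rot: [-2.223, -2.22, -0.001]
ft_force: [0.3, -0.4, -0.9]
grip_width: 0.444
grip_force: 30.0
```

```bash
python3 - <<'E'
from h import *
s,im=look("wrist","pics/w10.png");print(s["position"],s["tool_rot"],s["qd"].round(3),s["ft_force"])
cv2.imwrite("pics/w10.png",cv2.convertScaleAbs(im,alpha=1.1,beta=0))
E
```

```text
[ 0.59877301 -0.33953782  0.26719798] [-2.22261262e+00 -2.22020449e+00 -5.71056876e-04] [-0.003  0.001 -0.005 -0.005 -0.004  0.001 -0.001] [ 0.28592027 -0.40398317 -0.86599581]
```

View pics/w10.png

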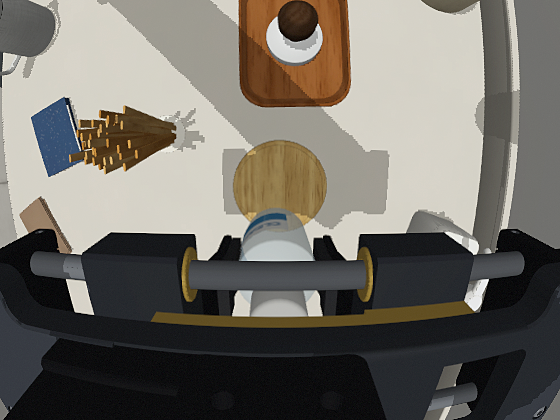

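The gel is held over the right coaster, which spans columns 233–327 with its top edge at row 140. The stirrer cup is to the left, at columns 70–185.

```bash
python3 - <<'E'
from h import *
s=ctrl.get_state();print(s["joint_positions"].round(2))
for p,z in [((280,140),.011),((233,186),.011),((327,186),.011),((180,133),.09),((180,133),0.),((110,170),.15)]: print(wrist(p,z,s)[:2].round(4),z)
E
```

```text
[-0.19  0.58  0.99  1.41 -0.48  1.41  0.8 ]
[ 0.6016 -0.2878] 0.011
[ 0.5501 -0.3377] 0.011
[ 0.6532 -0.3377] 0.011
[ 0.5163 -0.2763] 0.09
[ 0.489 -0.278] 0.0
[ 0.4796 -0.2982] 0.15
```

Emit:
{"op": "drive_tool", "data": {
  "motion": [
    [[0, 0.3, 0], [0, 0, 0], -1],
    [[0, 0, 0], [0, 0, -8], -1],
    [[0, 0, 0], [0, 0, -8], -1],
    [[0, 0, 0], [0, 0, -8], -1],
    [[0, 0, 0], [0, 0, -6], -1],
    [[0, 0, 2], [0, 0, 0], -1],
    [[0, 0, 3], [0, 0, 0], -1],
    [[0, 0, 3], [0, 0, 0], -1],
    [[0, 0, 1], [0, 0, 0], -1],
    [[0, 0, 0], [0, 0, 0], -1],
    [[0, 0, 0], [0, 0, 0], -1],
    [[0, 0, 0], [0, 0, 0], -1]
  ]
}}

```text
time: 32.28
position: [0.6035, -0.339, 0.1781]
tool_rot: [1.569, 2.72, 0.0]
ft_force: [0.5, 0.1, -0.7]
grip_width: 0.444
grip_force: 30.0
```

```bash
python3 - <<'E'
from h import *
s=ctrl.get_state();Rt=R.from_rotvec(s["tool_rot"])
print(s["position"],Rt.as_matrix().round(3),Rt.inv().apply(np.array([.6016,-.34,.118])-s["position"])*100)
E
```

```text
[ 0.60351349 -0.3390283   0.17811988] [[-0.501  0.866  0.002]
 [ 0.866  0.501 -0.001]
 [-0.002  0.001 -1.   ]] [ 0.02131531 -0.22127897  6.01170874]
```

Emit:
{"op": "drive_tool", "data": {
  "motion": [
    [[0, -0.2, 2], [0, 0, 0], -1],
    [[0, 0, 2], [0, 0, 0], -1],
    [[0, 0, 0.8], [0, 0, 0], -1],
    [[0, 0, 0.3], [0, 0, 0], -1],
    [[0, 0, 0], [0, 0, 0], -1],
    [[0, 0, 0], [0, 0, 0], -1],
    [[0, 0, 0], [0, 0, 0], -1]
  ]
}}

```text
time: 33.15
position: [0.6015, -0.3398, 0.1264]
tool_rot: [1.569, 2.721, 0.0]
ft_force: [-0.2, -0.3, -0.8]
grip_width: 0.443
grip_force: 30.0
```

Emit:
{"op": "drive_tool", "data": {
  "motion": [
    [[0, 0, 0.4], [0, 0, 0], -1],
    [[0, 0, 0.3], [0, 0, 0], -1],
    [[0, 0, 0.15], [0, 0, 0], -1],
    [[0, 0, 0.05], [0, 0, 0], -1],
    [[0, 0, 0], [0, 0, 0], -1],
    [[0, 0, 0], [0, 0, 0], -1]
  ]
}}

```text
time: 33.9
position: [0.6013, -0.3398, 0.1174]
tool_rot: [1.569, 2.721, 0.0]
ft_force: [-2.3, 1.5, 4.9]
grip_width: 0.441
grip_force: 30.0
```

Emit:
{"op": "drive_tool", "data": {
  "motion": [
    [[0, 0, 0], [0, 0, 0], 1],
    [[0, 0, 0], [0, 0, 0], 1],
    [[0, 0, 0], [0, 0, 0], 1],
    [[0, 0, 0], [0, 0, 0], 1],
    [[0, 0, -2], [0, 0, 0], 1],
    [[0, 0, -4], [0, 0, 0], 1],
    [[0, 0, -5], [0, 0, 0], 1],
    [[0, 0, -5], [0, 0, 0], 1],
    [[-3, -3, 0], [0, 0, 0], 1],
    [[-4, -4, 0], [0, 0, 0], 1],
    [[0, 0, 0], [0, 0, 0], 1],
    [[0, 0, 0], [0, 0, 0], 1]
  ]
}}

```text
time: 35.4
position: [0.5756, -0.4356, 0.2779]
tool_rot: [1.57, 2.72, 0.001]
ft_force: [-0.6, 0.5, 0.5]
grip_width: 1.0
grip_force: 0.0
```

```bash
python3 - <<'E'
from h import *
s,a=look("wrist","pics/w11.png");print(s["position"])
_,b=look("scene","pics/s2.png")
cv2.imwrite("pics/fin.png",cv2.resize(np.vstack([cv2.convertScaleAbs(a,alpha=1.1),cv2.convertScaleAbs(b,alpha=1.5)]),(400,600)))
cv2.imwrite("pics/s2.png",cv2.convertScaleAbs(b,alpha=1.5))
E
```

```text
[ 0.57564238 -0.43556817  0.27786875]
```

View pics/fin.png

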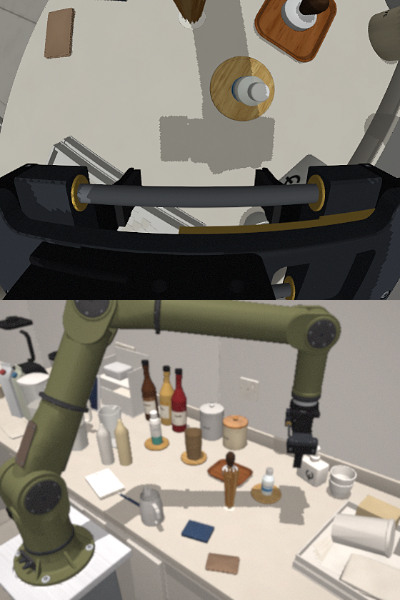

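The composite shows the gel centred on the right coaster, with the lotion, sleeves and tamper upright in their places and the stirrers untouched. I'm handing the job in.

```bash
python3 -c "
from bench import ctrl
print(ctrl.close_job())"
```

```text
the job is handed in; nothing more can be done
None
```

I placed all four things and handed the job in at about 35 s of robot time; in the last pictures they stood upright on their places with the stirrer cup undisturbed, but the hand-in returned no verdict.

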